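Turn the black suction-cup plate over under the low shelf

TASK

Under the low clear shelf two suction-cup plates are hinged side by side. By its handle, turn the black one right over to the other side of its hinge, until it lies flat with its suction cups pointing up, without bumping the shelf. Leave the white plate and the jar standing on the bench alone, and let go.

Things in the scene. Friction and masses are not known exactly. Their poses are not given: they have to be found in the camera images.
- black_grip (a point): Centre of the BLACK plate's handle: a level black sleeve, 18 mm thick and 40 long, spinning freely on a rod that leaves the plate's front edge towards the robot; it lies 90 mm before the shelf's front edge. Axes are the plate's: x along sleeve and hinge (away from the robot), y from the hinge out to the handle, z out of the face without cups. Hinge axis 50 mm off along -y, 45 mm above the bench.
- black_plate (a joint): Turn of the black plate (rad): 0 level on the left of its hinge (seen from the robot), orange cups down; pi/2 upright; 3.14 (a stop) level on the right, cups up. Starts at 0 to 0.35. Stiff hinge: stays where left, 3 to 6 N at the handle move it. Plate 145 mm along the hinge, 8 mm thick, free edge 66 mm from the axis; 35 mm of it sticks out before the shelf. Cups stand 24 mm out.
- white_grip (a point): The same point and axes on the WHITE plate with blue cups and white handle, otherwise the same, hinged under the same shelf about 210 mm to the left or right of the black one. Not to be moved.
- shelf: Low fixed shelf: clear board 500 mm wide (y), 120 mm deep (x), on four posts at its corners, yellow strip along its front edge; underside 130 mm, top 150 mm above the bench; three small vials fixed on it reach 183 mm. Origin on the bench under its centre; x away from the robot (front edge at x = -60 mm), y to the left.
- jar_mid (a point): Centre of a white screw-top jar, 44 mm in diameter and 62 mm tall, standing loose on the bench beyond the shelf's right end. Not to be moved.

How it is judged:
By the outcome, as a careful person would: the job done as asked, in the order asked, and still so for the second after the job is handed in, with the robot touching nothing.
It also fails if it takes over 32 s, if anything falls off the work surface, if the arm or the gripper's body presses on something with over 40 N, if the wrist force passes 120 N, or if a joint passes its speed limit or range.

ROBOT

A 7-joint arm with a two-finger parallel gripper is mounted at the origin on the work surface. World frame = base frame: x ahead of the robot, y to its left, z up, the work surface at z = 0. Lengths are in m, angles in rad, forces in N, time in s.
With the tool pointing down it reaches from about 0.425 to 0.95 m from the base axis. Payload 16.7 kg.
Tool frame: the origin (TCP) lies midway between the tips of the shut fingers; the grasp point (between the pads) lies 19 mm behind it; y points along the fingers, z is the direction in which the jaws open and shut, and the axes are right-handed (so a half turn about y gives the same grasp; the last joint's range is limited). The gripper opens to 94 mm and grips with 3 to 60 N. Pads are 16 mm wide; open, the fingers measure 119 mm over their backs; the gripper's body (75 mm by 177 mm) begins 78 mm behind the grasp point.
Start: joints at [1.052, 0.426, 0.074, 1.606, -0.034, 1.111, -0.067], TCP at [0.243, -0.63, 0.205] pointing down, gripper open.
Joint ranges: [-2.85, 2.85], [-0.5, 2.14], [-1.23, 1.37], [0.21, 2.46], [-1.02, 4.16], [0.16, 2.05], [-2.73, 2.73]. Speed limits (rad/s): [1.89, 1.89, 2.39, 2.39, 3.01, 3.01, 3.01].

INTERFACE

Orientations are given as a unit quaternion [w, x, y, z].
In Python, from plant import env gives the robot as it stands.
- The arm moves only by the tool send_rows, never from a script. Its argument "plan" is one flat list of numbers, 4 for each row, row after row: the shift along the tool's x, y, z in m, then the turn about the tool's y in rad. A call has 1 to 20 rows; each row is the pose to reach, as a shift and turn from the pose measured when the call began, along the tool's axes at that moment; what a row does not reach only later rows make up. A row lasts 1/12 s, in which the tool goes at most 41.7 mm and 7.16 degrees, less where a joint would pass 70% of its speed; a pose out of reach is approached as far as the arm can. A call with a gripper value outside its range is refused whole. "jaw" is the finger opening in m, from 0 to 0.094, set as the call begins (left out, the last holds). The fingers move at their own pace and stop on an object; "squeeze" is the grip in N (left out, the last holds). Time passes only in rows, so rows that repeat a pose let the fingers close. It gives the time, the measured TCP pose, the force and the opening at its end, in the units of the state.
- env.state(): the state, without advancing time (a new reading comes with each control period).
- env.get_image(name): name is "side" or "top" or "wrist"; returns a dict with "pixels" (420x560x3 uint8, red, green, blue), "depth" (420x560 float32, m along the optical axis (not along the pixel's ray), 0 where there is no reading), "fx", "fy", "cx", "cy" (pixels), "R" (3x3) and "t" (3): a world point X has camera coordinates R X + t. Camera axes: x right, y down, z forward; pixel columns grow to the right and rows downward; lengths in m; the calibration is good to about 2 mm. A picture is of the moment at which its call begins.
- env.finish_job(): hands the job in, once; it reports no verdict.
The state is a dict: "time_s": time; "joint_positions": joint angles; "qvel": joint speeds; "tau": joint torques, N m; "position": TCP position; "tcp_rot": TCP orientation; "ft_force": force on the tool from outside, world axes, zero at the start; "moment": the same for the moment, N m; "finger_gap": finger opening in m.
Only numpy, scipy, OpenCV 4.12 (cv2) and the standard library are available. Lean on these libraries where they do the work, as an engineer would, in place of code of your own. Each camera call takes 0.05 s, during which the arm holds its last target. There are 200 camera calls.

## Working session

There is one attempt and no reset: what is moved stays moved. The work goes in short steps, Python scripts to look and compute and a tool call to move; the robot and the scene stay as the last step left them, time stands still between calls to the robot, and variables do not carry over. Pictures are saved under pics/ and viewed, about 8 in all and at most 12, crops included, and the job is handed in when it is done.

Besides the shell and the picture viewer there is one more tool, called as name(argument=value, ...) on one line, values as JSON. send_rows: Moves the arm, as the interface text tells. Its arguments: {"type":"object","properties":{"plan":{"type":"array","items":{"type":"number"}},"jaw":{"type":"number"},"squeeze":{"type":"number"}},"required":["plan"]}

```bash
mkdir -p pics
python3 - <<'E'
from plant import env
import cv2,numpy as np
s=env.state(); print({k:np.round(v,3).tolist() for k,v in s.items()})
for n in ("top","side"):
    d=env.get_image(n); cv2.imwrite(f"pics/{n}0.png",d["pixels"][:,:,::-1]); np.savez(f"pics/{n}0.npz",**d)
    print(n,d["fx"],d["cx"],d["cy"],np.round(d["R"],3).tolist(),np.round(d["t"],3), np.round(-np.array(d["R"]).T@d["t"],3))
E
```

```text
{'time_s': 0.0, 'joint_positions': [1.053, 0.427, 0.074, 1.607, -0.034, 1.111, -0.067], 'qvel': [-0.0, 0.0, 0.001, 0.002, 0.002, -0.0, -0.001], 'tau': [0.001, -93.581, 3.667, -45.418, -0.049, 0.021, 0.0], 'position': [0.243, -0.629, 0.205], 'tcp_rot': [0.13, -0.13, 0.696, -0.695], 'ft_force': [-0.663, 0.449, 0.332], 'moment': [0.046, -0.023, -0.003], 'finger_gap': 0.094}
top 425.32796095338836 287.00471603598527 206.087182100426 [[-0.029, -0.999, -0.015], [-0.988, 0.031, -0.152], [0.153, 0.011, -0.988]] [-0.053  0.619  0.786] [ 0.49 -0.08  0.87]
side 449.5772495876636 277.2654637017378 213.92056549552441 [[-0.861, -0.507, 0.02], [-0.39, 0.636, -0.666], [0.325, -0.581, -0.746]] [0.47  0.313 0.704] [0.298 0.449 0.724]
```

View pics/top0.png

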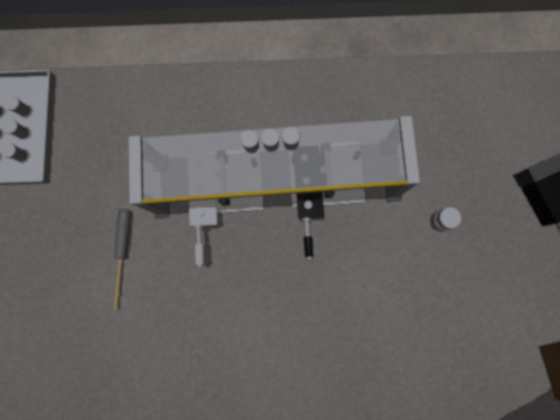

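View pics/side0.png

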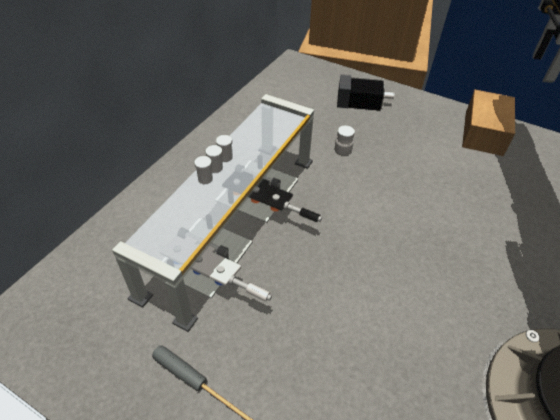

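The top view shows the black sleeve at about (308,246), the white sleeve at (199,254), the yellow strip from (140,198) to (415,183) and the jar at (449,218). The side view shows the black handle at (311,214), slightly raised. Next I'll measure these points.

```bash
cat > h.py <<'E'
import numpy as np,cv2
def P(d,u,v,z=None):
    "pixel -> world, by depth, or by intersection with height z"
    R,t=np.array(d["R"]),np.array(d["t"]); r=np.array([(u-d["cx"])/d["fx"],(v-d["cy"])/d["fy"],1])
    c=-R.T@t; w=R.T@r
    k=(z-c[2])/w[2] if z is not None else float(d["depth"][int(round(v)),int(round(u))])
    return np.round(c+k*w,4)
def pix(d,X):
    c=np.array(d["R"])@X+np.array(d["t"]); return np.round([d["fx"]*c[0]/c[2]+d["cx"],d["fy"]*c[1]/c[2]+d["cy"]],1)
E
python3 - <<'E'
from h import *
t=dict(np.load("pics/top0.npz")); s=dict(np.load("pics/side0.npz"))
for n,a in dict(sleeve_a=(307,239),sleeve=(308,246),sleeve_b=(309,254),rod=(307,226),plateL=(301,208),plateR=(317,208),plateM=(308,212),hinge=(327,196),wsl=(199,254),wr=(199,236),wpl=(195,216),jar=(449,215),stripR=(410,183),stripL=(145,198),bench=(350,300)).items(): print(n,P(t,*a))
print("strip z=.15",P(t,145,198,.15),P(t,410,183,.15))
for n,a in dict(sleeve=(311,214),wsl=(259,291),stripR=(305,121),stripL=(185,264)).items(): print("side",n,P(s,*a))
def crop(d,u,v,w,h,k):
    c=d["pixels"][v:v+h,u:u+w,::-1]; c=cv2.resize(c,None,fx=k,fy=k,interpolation=cv2.INTER_CUBIC); return np.clip(c*2.2,0,255).astype(np.uint8)
a=crop(t,270,170,80,100,5); b=crop(s,230,150,80,100,5); cv2.imwrite("pics/c1.png",np.hstack([a,b]))
E
```

```text
sleeve_a [ 0.5508 -0.1077  0.0556]
sleeve [ 0.5373 -0.109   0.0579]
sleeve_b [ 0.5221 -0.1104  0.0574]
rod [ 0.5762 -0.1087  0.0514]
plateL [ 0.6117 -0.0983  0.0517]
plateR [ 0.6109 -0.1295  0.0504]
plateM [ 0.6032 -0.1116  0.0532]
hinge [ 0.6357 -0.1508  0.0406]
wsl [0.528  0.0979 0.0624]
wr [0.5626 0.0989 0.0582]
wpl [0.6014 0.1067 0.0587]
jar [ 0.588  -0.3797  0.0609]
stripR [ 0.6344 -0.2845  0.1513]
stripL [0.6252 0.1767 0.1375]
bench [ 0.4306 -0.1911 -0.0007]
strip z=.15 [0.6229 0.1724 0.15  ] [ 0.6346 -0.2849  0.15  ]
side sleeve [ 0.5309 -0.1049  0.0587]
side wsl [0.5235 0.1015 0.0625]
side stripR [ 0.633  -0.2581  0.1476]
side stripL [0.6174 0.1657 0.1502]
```

View pics/c1.png

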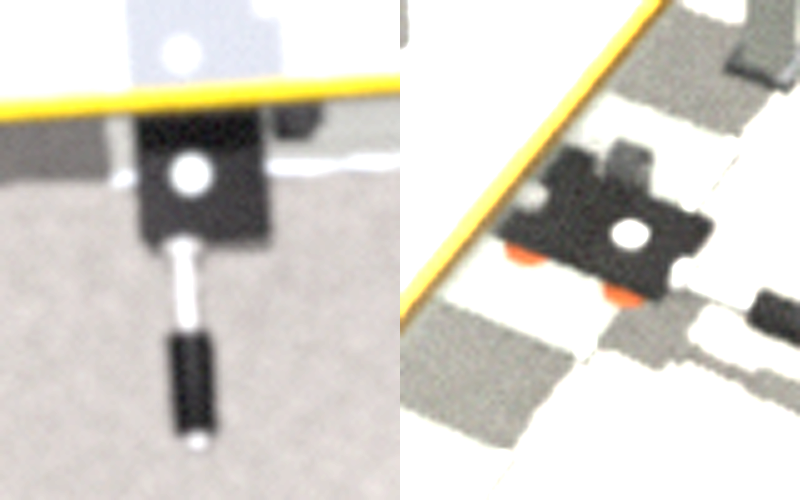

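Enlarged, the black sleeve spans top-view pixels (308,237) to (309,256). Its top is at z≈0.0575, so its centre is at z≈0.049 and the plate is nearly level (~0.07 rad). It sits about 0.09 m before the strip, as the task says. Next: the path's obstacle heights and the first move in tool axes.

```bash
cat >> h.py <<'E'
from scipy.spatial.transform import Rotation as Ro
def rel(s,X,yaw=None):
    "shift in tool axes to put TCP at X, and turn about tool y so that tool z lies along the shelf's y"
    q=np.array(s["tcp_rot"]); R=Ro.from_quat(q[[1,2,3,0]]).as_matrix()
    sh=R.T@(np.array(X)-np.array(s["position"])); z=R[:,2]; out=[]
    if yaw is not None:
        for sg in (1,-1):
            g=R.T@(sg*np.array([-np.sin(yaw),np.cos(yaw),0])); out.append(np.arctan2(g[0],g[2]))
    return np.round(sh,4),np.round(out,4),np.round(R,3).tolist()
E
python3 - <<'E'
from h import *
from plant import env
t=dict(np.load("pics/top0.npz")); s=env.state()
for a in [(308.4,246.8)]: print(P(t,*a,.0575))
pc=[P(t,u,v) for v in range(150,420,6) for u in range(430,560,6) if t["depth"][v,u]>0]; pc=np.array(pc); m=pc[:,2]>.03
print(pc[m][::3])
print(rel(s,[.538,-.109,.205],.0256))
print(rel(s,[.538,-.109,.03],.0256))
E
```

```text
[ 0.5357 -0.1098  0.0575]
[[ 0.6967 -0.5957  0.0614]
 [ 0.6852 -0.5953  0.0597]
 [ 0.6743 -0.5716  0.0585]
 [ 0.6668 -0.5442  0.0432]
 [ 0.6622 -0.5695  0.0596]
 [ 0.6559 -0.546   0.0375]
 [ 0.6509 -0.5696  0.057 ]
 [ 0.6423 -0.5528  0.0438]
 [ 0.6389 -0.58    0.0565]
 [ 0.6286 -0.5582  0.0521]
 [ 0.6267 -0.5897  0.0569]
 [ 0.6158 -0.5785  0.0541]
 [ 0.6038 -0.5756  0.0566]
 [ 0.5976 -0.3784  0.0615]
 [ 0.5926 -0.576   0.0537]
 [ 0.5863 -0.3656  0.0629]
 [ 0.5851 -0.3991  0.064 ]
 [ 0.5781 -0.3629  0.0345]
 [ 0.5743 -0.388   0.0608]
 [ 0.5691 -0.5845  0.0537]
 [ 0.3349 -0.5651  0.0375]
 [ 0.3161 -0.5555  0.0495]]
(array([-4.626e-01,  2.000e-04, -3.790e-01]), array([-2.7984,  0.3432]), [[-0.933, -0.0, 0.36], [-0.36, 0.001, -0.933], [0.0, -1.0, -0.001]])
(array([-0.4626,  0.1752, -0.3788]), array([-2.7984,  0.3432]), [[-0.933, -0.0, 0.36], [-0.36, 0.001, -0.933], [0.0, -1.0, -0.001]])
```

send_rows(plan=[-0.005,0,-0.004,0.003,-0.014,0,-0.011,0.01,-0.028,0,-0.023,0.02,-0.051,0,-0.042,0.038,-0.079,0,-0.064,0.058,-0.106,0,-0.087,0.079,-0.134,0,-0.11,0.1,-0.162,0,-0.133,0.12,-0.19,0,-0.155,0.14,-0.218,0,-0.178,0.161,-0.245,0,-0.2,0.182,-0.273,0,-0.224,0.202,-0.3,0,-0.246,0.223,-0.329,0,-0.269,0.243,-0.356,0,-0.292,0.264,-0.384,0,-0.315,0.285,-0.412,0,-0.337,0.305,-0.435,0,-0.356,0.322,-0.454,0,-0.371,0.336,-0.463,0,-0.379,0.343], jaw=0.06)

```text
time_s: 1.77
position: [0.5394, -0.1044, 0.2053]
tcp_rot: [0.01, -0.01, 0.708, -0.706]
ft_force: [-1.5, -0.7, 0.7]
finger_gap: 0.0596
```

Run:
```python
from h import *
from plant import env
d=env.get_image("wrist"); np.savez("pics/w1.npz",**d); cv2.imwrite("pics/w1.png",np.clip(d["pixels"][:,:,::-1]*1.6,0,255))
s=env.state(); print(s["time_s"],s["position"],s["joint_positions"],s["finger_gap"],s["ft_force"])
print(rel(s,[.537,-.109,.031],.0256))
print(pix(d,np.array([.537,-.109,.05])),pix(d,np.array([.517,-.109,.05])),pix(d,np.array([.557,-.109,.05])))
```

```text
1.8167 [ 0.53972335 -0.10333266  0.20521219] [ 0.2524005   0.23272471 -0.20852538  1.87765866  0.05284671  1.03680014
 -1.51866101] 0.05994873122527588 [-0.23809308  3.33588803  0.14296072]
(array([0.0029, 0.1742, 0.006 ]), array([-3.1375,  0.0041]), [[-1.0, 0.0, 0.03], [-0.03, 0.002, -1.0], [-0.0, -1.0, -0.002]])
[281.5 200.5] [280.9 219.2] [282.1 181.3][ WARN:0@1.160] global loadsave.cpp:1063 imwrite_ Unsupported depth image for selected encoder is fallbacked to CV_8U.
```

View pics/w1.png

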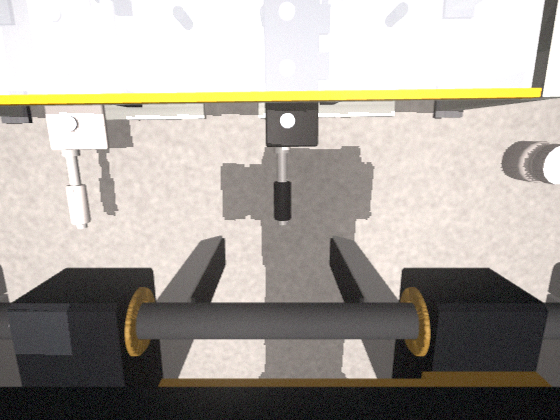

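The wrist view shows the black sleeve at (282.5,201), against a prediction of (281.5,200.5), so the position agrees. I'll check the camera mount's clearance to the shelf before going down.

Run:
```python
from h import *
from plant import env
d=dict(np.load("pics/w1.npz")); print(-d["R"].T@d["t"], P(d,282,97,.15),P(d,282.5,201,.05),P(d,77,203,.055), P(d,282.5,195),P(d,282.5,205))
s=env.state(); print(s["position"]); print(rel(s,[.536,-.109,.031],.0256))
```

```text
[ 0.60493803 -0.10333912  0.38442948] [ 0.6285 -0.1054  0.15  ] [ 0.5365 -0.1101  0.05  ] [0.5294 0.0999 0.055 ] [ 0.5441 -0.1097  0.0572] [ 0.5336 -0.1101  0.0564]
[ 0.53972335 -0.10333266  0.20521219]
(array([0.0039, 0.1742, 0.006 ]), array([-3.1375,  0.0041]), [[-1.0, 0.0, 0.03], [-0.03, 0.002, -1.0], [-0.0, -1.0, -0.002]])
```

send_rows(plan=[0.001,0.005,0.001,0,0.002,0.02,0.002,0.002,0.003,0.04,0.004,0.003,0.004,0.065,0.006,0.004,0.004,0.09,0.007,0.004,0.004,0.115,0.007,0.004,0.004,0.14,0.007,0.004,0.004,0.155,0.007,0.004,0.004,0.167,0.007,0.004,0.004,0.174,0.007,0.004,0.004,0.175,0.007,0.004,0.004,0.175,0.007,0.004], jaw=0.06)

```text
time_s: 2.82
position: [0.5359, -0.1102, 0.0304]
tcp_rot: [0.009, -0.009, 0.708, -0.706]
ft_force: [0.0, -0.0, -0.3]
finger_gap: 0.0601
```

send_rows(plan=[0,0,0,0,0,0,0,0,0,0,0,0,0,0,0,0,0,0,0,0,0,0,0,0,0,0,0,0,0,0,0,0], jaw=0.0, squeeze=15)

```text
time_s: 3.48
position: [0.5359, -0.1095, 0.0304]
tcp_rot: [0.009, -0.009, 0.708, -0.706]
ft_force: [-0.8, 4.9, 1.2]
finger_gap: 0.0177
```

Run:
```python
from h import *
from plant import env
s=env.state(); print(s["time_s"],s["position"],s["finger_gap"],s["ft_force"],rel(s,s["position"],.0256))
d=env.get_image("side"); np.savez("pics/s2.npz",**d); c=d["pixels"][110:320,180:400,::-1]; cv2.imwrite("pics/s2.png",np.clip(cv2.resize(c,None,fx=2.7,fy=2.7)*1.6,0,255).astype(np.uint8))
```

```text
3.4833 [ 0.5359314  -0.10945751  0.03041412] 0.017651728115371714 [-0.83843102  4.91303683  1.22489912] (array([0., 0., 0.]), array([-3.141e+00,  6.000e-04]), [[-1.0, -0.0, 0.026], [-0.026, 0.003, -1.0], [-0.0, -1.0, -0.003]])
```

View pics/s2.png

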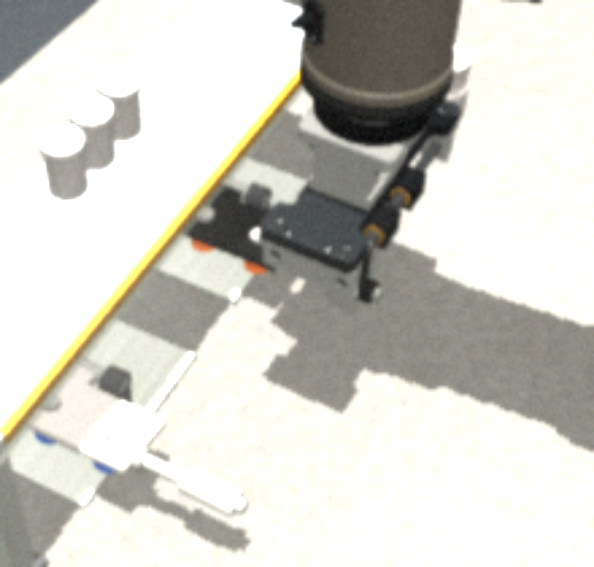

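The side view shows the fingers closed around the black handle with a gap of 17.7 mm. The shelf is clear and the white plate untouched. I'll start the arc with a first part, then check forces.

send_rows(plan=[0,-0.001,0,0,0.0,-0.0026,0.0003,0,0,-0.0075,0.0012,0,0,-0.0132,0.003,0,0,-0.0187,0.0055,0,0,-0.0238,0.0085,0,0,-0.0262,0.0103,0,0,-0.0286,0.0122,0,0,-0.0286,0.0122,0])

```text
time_s: 4.28
position: [0.5365, -0.1217, 0.0601]
tcp_rot: [0.009, -0.009, 0.708, -0.706]
ft_force: [-0.5, 4.7, 5.3]
finger_gap: 0.0176
```

Run:
```python
from plant import env
s=env.state(); print(s["time_s"],s["position"],s["finger_gap"],s["ft_force"],s["moment"],s["tcp_rot"])
```

```text
4.2833 [ 0.53645953 -0.12171414  0.06008219] 0.01763084508197384 [-0.54305649  4.69314366  5.2581273 ] [1.06116447 0.19666242 0.02886534] [ 0.00942102 -0.0089817   0.70814773 -0.70594431]
```

send_rows(plan=[0,-0.0015,0.002,0,0,-0.0031,0.0042,0,0,-0.0069,0.0089,0,0,-0.01,0.014,0,0,-0.0125,0.0195,0,0,-0.0143,0.0252,0,0,-0.0155,0.0311,0,0,-0.0159,0.0371,0,0,-0.0156,0.0431,0,0,-0.0146,0.049,0,0,-0.0146,0.049,0])

```text
time_s: 5.2
position: [0.5385, -0.1725, 0.0752]
tcp_rot: [0.01, -0.008, 0.708, -0.706]
ft_force: [4.3, -5.8, 4.8]
finger_gap: 0.0175
```

Run:
```python
from h import *
from plant import env
s=env.state(); print(s["time_s"],s["position"],s["finger_gap"],s["ft_force"],s["moment"],s["joint_positions"])
d=env.get_image("side"); c=d["pixels"][90:300,200:420,::-1]; cv2.imwrite("pics/s3.png",np.clip(cv2.resize(c,None,fx=2.7,fy=2.7)*1.6,0,255).astype(np.uint8))
```

```text
5.2 [ 0.53851348 -0.17252699  0.07524428] 0.017541768488903146 [ 4.30112249 -5.82337931  4.81981206] [-1.21825084 -0.82508675  0.07956645] [ 0.34050509  0.40792061 -0.17583342  1.95888709  0.09529584  0.78052362
 -1.43498622]
```

View pics/s3.png

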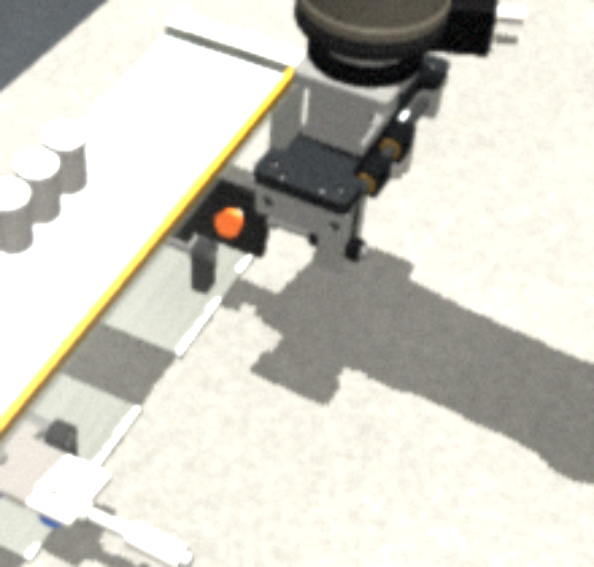

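The side view shows the plate past upright with an orange cup facing us. The shelf and the white plate are clear and the forces are small, so I'll continue.

send_rows(plan=[0,0.001,0.0025,0,0,0.0019,0.0048,0,0.0005,0.0044,0.0103,0,0.0005,0.0075,0.0154,0,0.001,0.0112,0.0201,0,0.001,0.0155,0.0243,0,0.001,0.0202,0.028,0,0.001,0.0253,0.0311,0,0.001,0.0299,0.0332,0,0.001,0.0299,0.0332,0])

```text
time_s: 6.08
position: [0.5398, -0.206, 0.0448]
tcp_rot: [0.01, -0.007, 0.708, -0.707]
ft_force: [10.8, -1.1, -5.2]
finger_gap: 0.0174
```

Run:
```python
from plant import env
s=env.state(); print(s["time_s"],s["position"],s["finger_gap"],s["ft_force"],s["moment"],s["tcp_rot"])
```

```text
6.0833 [ 0.53978198 -0.20598004  0.04476697] 0.017381649247574165 [10.84838452 -1.12001421 -5.18473723] [-0.1784166  -2.63476527  0.06597025] [ 0.0104268  -0.0070538   0.70755885 -0.70654229]
```

send_rows(plan=[-0.001,0.0025,0.0009,0,-0.001,0.0052,0.0016,0,-0.0015,0.01,0.0026,0,-0.0015,0.015,0.0032,0,-0.0015,0.018,0.0033,0,-0.0015,0.0195,0.0033,0,-0.0015,0.0205,0.0033,0,-0.0015,0.0205,0.0033,0,-0.0015,0.0205,0.0033,0])

```text
time_s: 6.83
position: [0.5412, -0.2092, 0.0245]
tcp_rot: [0.01, -0.007, 0.708, -0.707]
ft_force: [-6.4, 2.4, 14.2]
finger_gap: 0.0174
```

Run:
```python
from h import *
from plant import env
s=env.state(); print(s["time_s"],s["position"],s["finger_gap"],s["ft_force"],s["moment"],s["tcp_rot"])
d=env.get_image("side"); c=d["pixels"][90:300,200:420,::-1]; cv2.imwrite("pics/s4.png",np.clip(cv2.resize(c,None,fx=2.7,fy=2.7)*1.6,0,255).astype(np.uint8))
```

```text
6.8333 [ 0.54121246 -0.20924251  0.02447656] 0.01738035688398515 [-6.40047731  2.38253001 14.24017882] [0.5827758  1.56138178 0.11868785] [ 0.01026999 -0.00715168  0.70754004 -0.70656243]
```

View pics/s4.png

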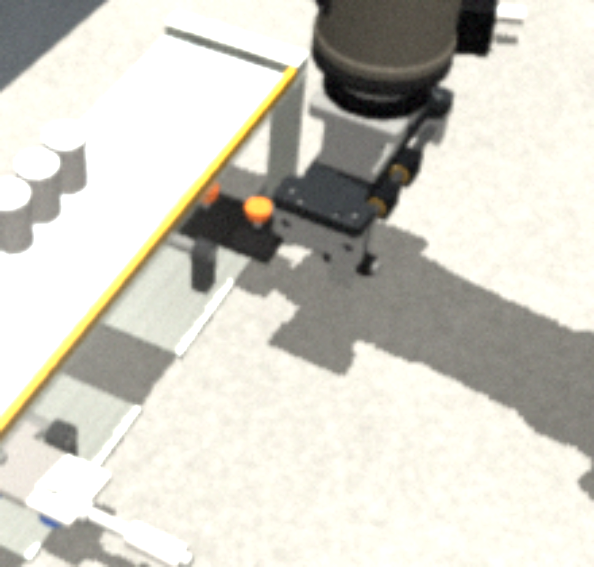

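The plate lies level on the right with its cups up, and the force has risen to 14 N, so it is at the stop. I'll press a little more, then open.

send_rows(plan=[0,0.002,0,0,0,0.003,0,0,0,0.003,0,0,0,0.003,0,0])

```text
time_s: 7.22
position: [0.5412, -0.2093, 0.0219]
tcp_rot: [0.01, -0.007, 0.707, -0.707]
ft_force: [-6.3, 3.1, 15.8]
finger_gap: 0.0174
```

send_rows(plan=[0,0,0,0,0,0,0,0,0,0,0,0,0,0,0,0,0,0,0,0,0,0,0,0], jaw=0.06)

```text
time_s: 7.72
position: [0.5412, -0.2093, 0.0218]
tcp_rot: [0.01, -0.007, 0.707, -0.707]
ft_force: [0.2, 0.6, -0.1]
finger_gap: 0.054
```

Open and free of force. I'll raise the tool straight up, move it back toward the robot, and look.

send_rows(plan=[0,-0.004,0,0,0,-0.012,0,0,0,-0.028,0,0,0,-0.05,0,0,0,-0.075,0,0,0,-0.1,0,0,0,-0.125,0,0,0,-0.15,0,0,0,-0.17,0,0,0.01,-0.18,0,0,0.025,-0.185,0.01,0,0.035,-0.185,0.03,0,0.04,-0.185,0.055,0,0.04,-0.185,0.08,0,0.04,-0.185,0.105,0,0.04,-0.185,0.13,0,0.04,-0.185,0.15,0,0.04,-0.185,0.155,0,0.04,-0.185,0.155,0])

```text
time_s: 9.3
position: [0.503, -0.3667, 0.2059]
tcp_rot: [0.009, -0.007, 0.708, -0.707]
ft_force: [0.0, 0.8, 0.8]
finger_gap: 0.0602
```

Run:
```python
from h import *
from plant import env
s=env.state(); print(s["time_s"],s["position"],s["finger_gap"],s["ft_force"])
t=env.get_image("top"); d=env.get_image("side"); np.savez("pics/t5.npz",**t); np.savez("pics/s5.npz",**d)
f=lambda d,u,v:np.clip(cv2.resize(d["pixels"][v:v+150,u:u+130,::-1],None,fx=3,fy=3,interpolation=cv2.INTER_CUBIC).astype(float)*1.7,0,255)
cv2.imwrite("pics/f5.png",np.hstack([f(t,290,150),f(d,230,110)]).astype(np.uint8))
for y in (-.2095,): 
    X=np.array([.541,y,.054]); print(pix(t,X),pix(d,X))
```

```text
9.3 [ 0.5029518  -0.36668478  0.20593558] 0.06021016353865707 [0.0283565  0.77207132 0.78065352]
[360.4 242.6] [329.3 182.5]
```

View pics/f5.png

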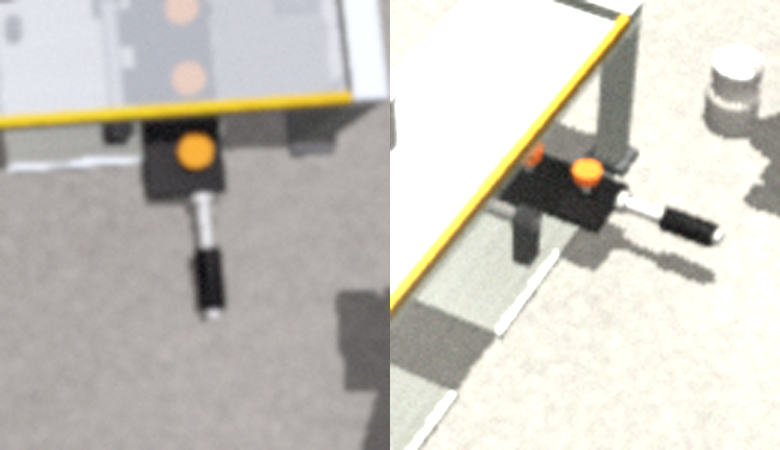

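Both views show the black plate on the right with its cups up, the sleeve at top (359,243), and the jar and shelf intact. I'll check that it is level from depth, and compare the white plate and jar with the start.

Run:
```python
from h import *
t=dict(np.load("pics/t5.npz")); t0=dict(np.load("pics/top0.npz")); d=dict(np.load("pics/s5.npz"))
for v in (239,242,245,248): print("sleeve",[P(t,u,v).tolist() for u in (358.8,)])
print("plate",[np.median([P(t,u,v) for v in (204,206,208,210)],axis=0).round(4).tolist() for u in (342,345,348,352,356,360)])
print("sidesleeve",P(d,230+300/3,110+225/3))
for a in ((199,250),(199,254),(199,258),(195,216),(203,208),(449,215),(445,222)): print(a,P(t0,*a),P(t,*a))
# fine levelling of plate by plane fit
pts=np.array([P(t,u,v) for v in range(202,213) for u in range(341,362)]); pts=pts[(pts[:,2]>.04)&(pts[:,2]<.056)]
A=np.c_[pts[:,:2],np.ones(len(pts))]; c=np.linalg.lstsq(A,pts[:,2],rcond=None)[0]; print("slope",c,len(pts))
```

```text
sleeve [[0.548, -0.2069, 0.0531]]
sleeve [[0.5422, -0.2064, 0.0543]]
sleeve [[0.5367, -0.2066, 0.0509]]
sleeve [[0.5308, -0.2059, 0.0536]]
plate [[0.6115, -0.1782, 0.0495], [0.6115, -0.1841, 0.0485], [0.611, -0.1899, 0.0498], [0.6108, -0.1973, 0.0504], [0.6106, -0.2051, 0.0498], [0.6104, -0.2133, 0.0492]]
sidesleeve [ 0.5371 -0.2053  0.052 ]
(199, 250) [0.5356 0.0979 0.0628] [0.5357 0.0985 0.06  ]
(199, 254) [0.528  0.0979 0.0624] [0.528  0.0976 0.0638]
(199, 258) [0.5206 0.0982 0.0609] [0.5205 0.0981 0.0613]
(195, 216) [0.6014 0.1067 0.0587] [0.6017 0.1072 0.0566]
(203, 208) [0.6169 0.0917 0.0565] [0.6169 0.0917 0.0565]
(449, 215) [ 0.588  -0.3797  0.0609] [ 0.5878 -0.3792  0.0623]
(445, 222) [ 0.5746 -0.3702  0.0631] [ 0.5748 -0.371   0.0607]
slope [-0.02090976  0.01170075  0.06423126] 192
```

The plate is level: slope about 0.01 rad, top at 0.0495 m against 0.049 expected, sleeve centre at about 0.044 m. The white plate and jar haven't moved, so I'm handing in.

```bash
python3 -c "
from plant import env
print(env.state()['qvel'].round(3) if hasattr(env.state()['qvel'],'round') else ''); print(env.finish_job())"
```

```text
[-0.013 -0.006 -0.007  0.001  0.     0.001 -0.001]
the job is handed in; nothing more can be done
None
```

I turned the black plate right over by its handle. It now lies flat on the right of its hinge with its cups up. I let go, moved the arm clear and handed the job in at about 9.4 s.

- **Plate position:** the last depth check showed it level to about 0.01 rad, with its surface at z≈0.0495 m (0.049 expected) and the sleeve centre at about 0.044 m.
- **Rest of the scene:** points on the white plate and the jar matched the starting images to within about 3 mm, which is depth noise. The pictures show the shelf and vials undisturbed.
- **Forces:** the highest wrist force I read was about 17 N, while pressing the plate against its stop.
- **One unclear reading:** in the last press the fingers moved about 2.6 mm with little rise in force. They probably slid on the sleeve with the plate already at the stop, which the level reading supports.

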